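# Hold the wet painted ball in tongs over the covered pot

## Task

Set the loose wooden lid on the paint pot so that it sits seated and level, and let go of it; then take the tongs, close their loops on the freshly painted ball that rests on the little ring stand, lift it and hold it still straight above the lid, clear of the knob, so that drips land on the lid. The paint is wet, so never touch the ball with the robot itself or drop it, and leave the other things on the table where they are. The job ends holding: finish with the ball still gripped in the raised tongs over the lid, putting nothing down.

Things in the scene. Friction and masses are not known exactly. Their poses are not given: they have to be found in the camera images.
- tongs: (mm) Steel spring tongs (mm) lying on edge, 190 long, 29 high, 0.1 kg, arms side by side. Origin: underside, midway between the two finger paddles, near the centre of mass: grip there from above, across y. x runs along the tongs to the loop ends, y to the left arm, z up. Paddles: upright plates, x -20 to +20, 1 to 28 high, outer faces 61 apart when open. The hub is 80 behind the origin.
- tongs_left: (mm) Left arm (+y); origin on the hub pivot, underside. A spring holds the arms open at 61 over the paddles: squeezing starts at about 5 N a side, takes 6 N at 52 mm, 8.5 N at 38 mm. Squeezed a little (50 to 56 mm) the tongs can be lifted and carried still open; let go, they spring open again.
- tongs_right: (mm) Right arm (-y), mirror of the left. Each arm ends in an upright wire loop, 29 outside diameter, 85 ahead of the tongs' origin. Free gap between the loops: 79 with the paddles open, about 60 at 52 mm over the paddles; on the ball the paddles stop at about 38 to 39 mm.
- tongs_tip (a point): (mm) Point midway between the two loops, 85 ahead of the tongs' origin and 14.5 above their underside; where the ball's centre belongs.
- ball: (mm) Wet painted plaster-coloured ball, 40 diameter, about 25 g, resting loose in the ring stand; its own axes mean nothing.
- ball_center (a point): (mm) Centre of the ball, at the start 38 above the table.
- stand: (mm) Fixed turned wooden ring stand that carries the ball: foot 48 diameter and 4 high, ring 28 outside diameter, 20 high. Origin: centre of the underside. Its place changes.
- pot: (mm) Open white ceramic paint pot, loose, 70 outside diameter at the rim, 62 inside, 60 high, 0.35 kg. Origin: centre of the underside. Pot and ball stand may have changed places.
- pot_rim (a point): (mm) Centre of the pot's mouth, at rim height, 60 above its underside.
- lid: (mm) Loose round dark wooden lid, 82 diameter, lying on the table knob up, about 90 g. Origin: centre of the underside of its locating plug (52 diameter, 6 deep, goes inside the pot's mouth); the disc is from 6 to 10 above the origin, the knob (16 diameter) from 10 to 34. Seated, its origin is 54 above the pot's underside and its knob's top 88 above the table.
- lid_knob (a point): (mm) Centre of the lid's knob, 22 above the lid's origin; grip it from above.
- orange_half: Bystander, leave alone: half an orange, cut face down, 68 across, 34 high (mm).
- glue: Bystander, leave alone: upright white bottle, 44 across, 130 high (mm).
- tube: Bystander, leave alone: lying paint tube, 86 x 22 x 18 (mm).
- brush: Bystander, leave alone: wide flat paint brush, lying flat (mm).
- mug: Bystander, leave alone: blue mug, 76 across, 90 high (mm).
- bowl: Bystander, leave alone: empty grey bowl, 110 across, 35 high (mm).
Things that resemble listed ones, but are neither listed nor needed, are in the scene too. There is more than one size of the tongs; the one meant has the size given above.

How it is judged:
On the way, in this order (a step that is already met when the one before it is completed fails the run):
1. the lid sits seated and level on the pot and is let go, before the tongs are lifted (horizontal distance between lid and pot_rim below 0.009 m and z of lid in the frame of pot between 0.05 and 0.058 m and angle between each of lid, pot's own z axis and vertical below 0.07 rad and contact force between the fingers and lid below 0.1 N and height (world z) of tongs below 0.01 m), for 0.3 s.
2. the ball is lifted off its stand between the loops of the tongs (horizontal distance between lid and pot_rim below 0.009 m and z of lid in the frame of pot between 0.05 and 0.058 m and angle between each of lid, pot's own z axis and vertical below 0.07 rad and contact force between ball and tongs above 0.5 N and distance between ball_center and tongs_tip below 0.018 m and contact force between the fingers and tongs above 1 N and height (world z) of ball_center above 0.055 m), for 0.2 s.
At the end, for the whole second after the job is handed in: Fingers hold the tongs; ball gripped in the loops (centre within 18 mm of their midpoint), still, centre 113 mm or more above the table, within 35 mm of the lid's middle in plan, touching no lid; lid seated on the pot (9 mm off-centre, origin 50-58 mm up), lid and pot within 4 degrees of level (horizontal distance between lid and pot_rim below 0.009 m and z of lid in the frame of pot between 0.05 and 0.058 m and angle between each of lid, pot's own z axis and vertical below 0.07 rad and contact force between ball and tongs above 0.5 N and distance between ball_center and tongs_tip below 0.018 m and contact force between the fingers and tongs above 1 N and height (world z) of ball_center above 0.113 m and horizontal distance between ball_center and lid below 0.035 m and linear speed of ball below 0.03 m/s and contact force between each of ball, tongs and lid below 0.05 N); the arm keeps its last pose, push and grip.
It fails at once if the robot itself touches the wet ball (contact force between any of the fingers, the arm and ball above 0.1 N).
It fails at once if the ball is dropped (height (world z) of ball_center below 0.028 m).
It fails at once if the pot is tipped (angle between pot's own z axis and vertical above 0.35 rad).
It fails at once if a bystander is moved by more than 30 mm (distance of any of orange_half, glue, tube, brush, mug, bowl from where it was at the start of the episode above 0.03 m).
It also fails if it takes over 61 s, if anything falls off the work surface, if the arm or the gripper's body presses on something with over 40 N, if the wrist force passes 120 N, or if a joint passes its speed limit or range.

## Robot

A 7-joint arm with a two-finger parallel gripper is mounted at the origin on the work surface. World frame = base frame: x ahead of the robot, y to its left, z up, the work surface at z = 0. Lengths are in m, angles in rad, forces in N, time in s.
With the tool pointing down it reaches from about 0.425 to 1.025 m from the base axis. Payload 3.6 kg.
Tool frame: the origin (TCP) lies at the very end of the fingers, on their centre line; the grasp point (between the pads) lies 19 mm behind it (ctrl.pinch_z is the distance from the TCP to the grasp point, in m); z points along the fingers, y is the line along which they close (so a half turn about z gives the same grasp; the last joint's range is limited). The gripper opens to 85 mm and grips with 20 to 120 N. Pads are 22 mm wide; open, the fingers measure 114 mm over their backs; the gripper's body (76 mm by 85 mm) begins 54 mm behind the grasp point. The pads swing forward as they close: fully open they stand 13 mm farther back than shut.
Start: joints at [1.165, 0.591, 0.048, 1.609, -0.033, 0.943, -0.034], TCP at [0.223, -0.69, 0.231] pointing down, gripper open.
Joint ranges: [-2.69, 2.69], [-0.47, 2.24], [-1.27, 1.36], [0.19, 2.51], [-1.53, 4.68], [0.08, 2.07], [-3.09, 3.09]. Speed limits (rad/s): [2.57, 2.57, 3.14, 3.14, 3.14, 3.14, 3.14].

## Interface

Orientations are given as a unit quaternion [w, x, y, z].
In Python, from workcell import ctrl gives the robot as it stands.
- The arm moves only by the shell command python3 -m jog 'ROWS' [OPENING] [FORCE]. ROWS is JSON, a list of rows, each an object with "dp": the shift along the tool's x, y, z in mm, a list of three; "twist": the turn, a rotation vector about the tool's x, y, z in degrees, a list of three. A call has 1 to 5 rows; each row shifts and turns the commanded pose from where the row before left it, along the tool's axes as they then stand; what a row does not reach is not made up. A row lasts 1/8 s, in which the tool goes at most 62.5 mm and 10.7 degrees, less where a joint would pass 70% of its speed; a pose out of reach is approached as far as the arm can. A call with a gripper value outside its range is refused whole. OPENING is the opening, from 0 (shut) to 1 (fully open), set as the call begins (- or left out, the last holds). The fingers move at their own pace and stop on an object; FORCE is the grip in N (left out, the last holds). Time passes only in rows, so rows that do not move let the fingers close. It gives the time, the measured TCP pose, the force, the opening and the grip force at its end, in the units of the state.
- ctrl.get_obs(): the state, without advancing time (a new reading comes with each control period).
- ctrl.capture(name): name is "scene" or "top" or "wrist"; returns (picture, depth): 480x640x3 uint8, red, green, blue; 480x640 float32, m along the optical axis (not along the pixel's ray), 0 where there is no reading.
- ctrl.calibration(name): a dict with "fx", "fy", "cx", "cy" (pixels), "R" (3x3) and "t" (3): a world point X has camera coordinates R X + t. Camera axes: x right, y down, z forward; pixel columns grow to the right and rows downward; lengths in m; the calibration is good to about 2 mm. The wrist camera is an equidistant fisheye: a pixel r from the principal point sees the ray r / f radians off the axis. A picture is of the moment at which its call begins: read the wrist's pose just before it. calibration takes no time and is no camera call; for the wrist camera it gives the pose at the moment of the call.
- ctrl.finish_job(): hands the job in; it is judged then, once.
Trained networks look in the newest picture that a camera, given by its name, has taken for a name from the list of things; names that differ only in an ending like _2 or _b are one class to them, and where a whole thing is asked for, a point or a joint stands for the part that bears it (a point fixed in the world has none). Each returns a list of dicts, best first, with "p" (0 to 1); they miss things now and then, are a little off and sometimes report something else, mostly with a low value. They report only what shows in the picture. A call takes as long as a camera call. They do not tell look-alikes from the thing itself.
- ctrl.search_frame(target, camera): "xy" ([column, row] in pixels, amid what is visible of it).
- ctrl.tip_of(target, camera): "xy" ([column, row] in pixels: a listed point, or the origin of a listed thing).
The state is a dict: "time": time; "joints": joint angles; "qvel": joint speeds; "tau": joint torques, N m; "tool_pos": TCP position; "ee_rot": TCP orientation; "ft_force": force on the tool from outside, world axes, zero at the start; "ft_torque": the same for the moment, N m; "opening": finger opening in m; "grasp_force": force on a finger pad.
Only numpy, scipy, OpenCV 4.12 (cv2) and the standard library are available. Lean on these libraries where they do the work, as an engineer would, in place of code of your own. Each camera call takes 0.05 s, during which the arm holds its last target. There are 200 camera calls.

## Working session

There is one attempt and no reset: what is moved stays moved. The work goes in short steps, Python scripts to look and compute and a shell command to move; the robot and the scene stay as the last step left them, time stands still between calls to the robot, and variables do not carry over. Pictures are saved under pics/ and viewed, at most 10 in all, crops included, and the job is handed in when it is done.

```bash
ls; mkdir -p pics
cat > h.py <<'E'
import numpy as np, cv2, json
from workcell import ctrl
def pt(cam, uv, z=None, depth=None, cal=None):
    c=cal or ctrl.calibration(cam); R=np.array(c["R"]);t=np.array(c["t"])
    a=(uv[0]-c["cx"])/c["fx"]; b=(uv[1]-c["cy"])/c["fy"]
    if cam=="wrist":
        r=np.hypot(a,b); s=np.tan(r)/r if r>1e-9 else 1; a*=s;b*=s
    d=R.T@np.array([a,b,1.]); o=-R.T@t
    k=depth if depth is not None else (z-o[2])/d[2]
    return o+k*d
def proj(cam,X):
    c=ctrl.calibration(cam); p=np.array(c["R"])@X+np.array(c["t"])
    return c["cx"]+c["fx"]*p[0]/p[2], c["cy"]+c["fy"]*p[1]/p[2]
def dep(D,uv):
    u,v=int(round(uv[0])),int(round(uv[1])); w=D[max(v-1,0):v+2,max(u-1,0):u+2]; w=w[w>0]
    return float(np.median(w)) if w.size else 0
E
python3 - <<'E'
from h import *
o=ctrl.get_obs(); print(o["time"],o["tool_pos"],o["ee_rot"],o["opening"])
for cam in ["top","scene"]:
    im,D=ctrl.capture(cam); cv2.imwrite(f"pics/{cam}0.png",im[:,:,::-1]); np.save(f"{cam}0.npy",D)
    for n in ["tongs","ball","stand","pot","lid","pot_rim","lid_knob","tongs_tip","tongs_left"]:
        for f in (ctrl.search_frame,ctrl.tip_of):
            for r in f(n,cam)[:4]:
                if r["p"]<.2: continue
                d=dep(D,r["xy"]); print(cam,f.__name__,n,np.round(r["xy"]),round(r["p"],2),np.round(pt(cam,r["xy"],depth=d),3))
print(ctrl.get_obs()["time"])
E
```

```text
pics
0.0 [ 0.22284528 -0.68903855  0.23012677] [-1.09927572e-03  9.87790004e-01  1.55787188e-01 -2.26041347e-04] 0.08523297636570519
top call tongs [407. 270.] 0.93 [ 0.464 -0.261 -0.001]
top call tongs [463. 193.] 0.66 [ 0.671 -0.424  0.022]
top call tongs [428. 311.] 0.64 [ 0.35  -0.305  0.025]
top call tongs [426. 332.] 0.62 [ 0.294 -0.302  0.002]
top call ball [220. 241.] 0.64 [0.544 0.243 0.057]
top call ball [219. 243.] 0.62 [0.54  0.245 0.053]
top call stand [224. 248.] 0.67 [0.534 0.238 0.008]
top call stand [460. 192.] 0.66 [ 0.674 -0.416  0.02 ]
top call stand [223. 241.] 0.56 [0.545 0.234 0.053]
top call pot [313. 209.] 0.81 [ 0.639 -0.007  0.002]
top call pot [344. 142.] 0.32 [ 0.802 -0.094  0.091]
top call pot [313. 212.] 0.81 [ 0.63  -0.007  0.005]
top call pot [221. 240.] 0.61 [0.547 0.238 0.057]
top call lid [262. 281.] 0.66 [0.44  0.135 0.015]
top call lid [264. 281.] 0.73 [0.441 0.128 0.02 ]
top call lid [221. 243.] 0.68 [0.541 0.24  0.053]
top call pot_rim [312. 208.] 0.62 [ 0.642 -0.004  0.003]
top call pot_rim [311. 202.] 0.72 [ 0.658 -0.001  0.004]
top call pot_
[... 1745 characters left out ...]
 256.] 0.87 [0.625 0.023 0.022]
scene call lid_knob [296. 202.] 0.69 [0.45  0.125 0.018]
scene call lid_knob [296. 199.] 0.93 [0.448 0.125 0.031]
scene call tongs_tip [219. 312.] 0.95 [ 0.485 -0.246  0.012]
scene call tongs_tip [145. 304.] 0.86 [ 0.323 -0.322  0.006]
scene call tongs_tip [123. 277.] 0.77 [ 0.221 -0.291 -0.   ]
scene call tongs_tip [242. 347.] 0.69 [ 0.577 -0.285  0.001]
scene call tongs_left [229. 318.] 0.73 [ 0.514 -0.247  0.014]
scene call tongs_left [145. 302.] 0.69 [ 0.323 -0.319  0.014]
scene call tongs_left [195. 308.] 0.61 [ 0.432 -0.269  0.016]
scene call tongs_left [160. 307.] 0.46 [ 0.364 -0.31   0.016]
scene call tongs_left [350. 188.] 0.43 [0.555 0.227 0.041]
1.9
```

View pics/top0.png

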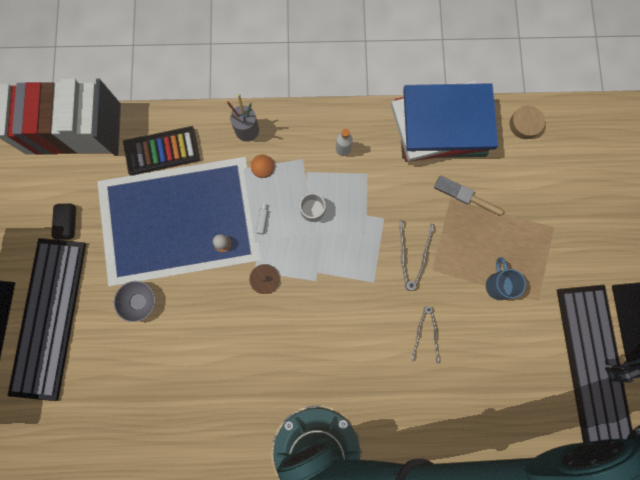

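Run:
```python
import cv2,numpy as np
a=cv2.imread("pics/top0.png")
c=a[205:385,370:500]; c=cv2.resize(c,None,fx=3,fy=3,interpolation=cv2.INTER_CUBIC)
b=cv2.resize(a[170:300,190:330],None,fx=2.8,fy=2.8,interpolation=cv2.INTER_CUBIC)
o=np.zeros((540,790,3),np.uint8); o[:c.shape[0],:c.shape[1]]=c; o[:b.shape[0],395:395+b.shape[1]]=b[:,:395]
cv2.imwrite("pics/crop0.png",o)
```

```text
(no output)
```

View pics/crop0.png

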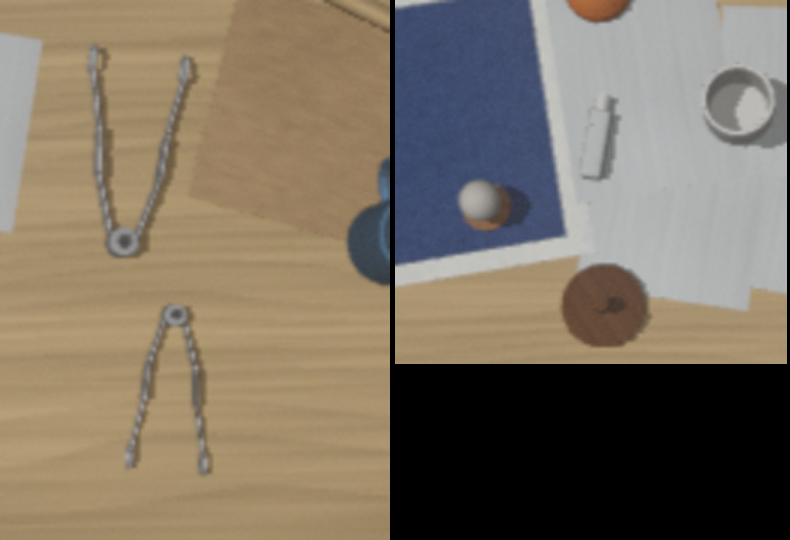

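Top picture:
- Two tongs: the large one has its hub at (411,287) and loops at (402,222) and (432,226). The small one has its hub at (428,309) and loops at (413,359) and (438,362).
- Lid candidates: the dark disc with a knob at (264,279), and a light cork disc at (528,122), which has no knob.
- Pot candidates: the white pot at (313,208), the pen cup at (244,122), the mug at (508,283) and the bowl at (135,301).
- Ball on its stand at (221,242); the orange at (262,166) is a bystander.

From the descriptions and the crop, I choose the large tongs (hub to loops about 165 mm), the dark lid and the white pot.

```bash
python3 -m jog '[{"dp":[0,0,0],"twist":[0,0,9]},{"dp":[0,0,0],"twist":[0,0,8.9]},{"dp":[45,-40,0],"twist":[0,0,0]},{"dp":[45,-40,0],"twist":[0,0,0]},{"dp":[45,-40,0],"twist":[0,0,0]}]' 1 30
python3 -m jog '[{"dp":[45,-40,0],"twist":[0,0,0]},{"dp":[45,-40,0],"twist":[0,0,0]},{"dp":[0,-60,0],"twist":[0,0,0]},{"dp":[0,-60,0],"twist":[0,0,0]},{"dp":[0,-60,0],"twist":[0,0,0]}]'
python3 - <<'E'
from h import *
D=np.load("top0.npy")
im=cv2.imread("pics/top0.png")
# 3D cloud
c=ctrl.calibration("top"); v,u=np.mgrid[0:480,0:640]
R=np.array(c["R"]);t=np.array(c["t"])
P=np.stack([(u-c["cx"])/c["fx"]*D,(v-c["cy"])/c["fy"]*D,D],-1); P=(P-t)@R
np.save("cloud.npy",P)
def rng(x0,x1,y0,y1,z0,z1):
    m=(P[...,0]>x0)&(P[...,0]<x1)&(P[...,1]>y0)&(P[...,1]<y1)&(P[...,2]>z0)&(P[...,2]<z1)&(D>0); return P[m]
for n,a in dict(pot=(.57,.73,-.08,.06,.052,.07),lid=(.38,.52,.06,.2,.006,.018),knob=(.38,.52,.06,.2,.026,.045),ball=(.5,.59,.2,.29,.045,.07)).items():
    q=rng(*a); print(n,len(q),q.mean(0),(q.min(0)+q.max(0))/2,np.ptp(q,axis=0))
for n,uv in dict(hub=(411,287),l=(402,222),r=(432,226),shub=(428,309.5)).items(): print(n,pt("top",uv,z=.025))
E
```

```text
time: 2.52
tool_pos: [0.3595, -0.5686, 0.2314]
ee_rot: [0.0, 1.0, 0.0, 0.0]
ft_force: [0.3, 0.5, -0.4]
opening: 0.0851
grasp_force: 0.0
time: 3.15
tool_pos: [0.4482, -0.3078, 0.2315]
ee_rot: [0.0, 1.0, 0.0, 0.0]
ft_force: [0.1, 0.8, 0.8]
opening: 0.0856
grasp_force: 0.0
pot 136 [ 0.63764982 -0.00527826  0.05861831] [ 0.63707154 -0.00539918  0.0594643 ] [0.06955011 0.06725881 0.01490444]
lid 677 [0.44888142 0.12823126 0.0102    ] [0.44972415 0.12921588 0.01200461] [0.13866599 0.13813239 0.01196688]
knob 28 [0.44790242 0.12986936 0.03413105] [0.44809207 0.12943892 0.03365099] [0.01397854 0.01411428 0.01138899]
ball 142 [0.54708325 0.24284666 0.05268325] [0.54695708 0.24342588 0.05404215] [0.03816632 0.03236854 0.01805403]
hub [ 0.41444783 -0.26385044  0.025     ]
l [ 0.59232848 -0.24887536  0.025     ]
r [ 0.57935784 -0.33024618  0.025     ]
shub [ 0.35379048 -0.30576494  0.025     ]
```

```bash
python3 -m jog '[{"dp":[0,-62,0],"twist":[0,0,0]},{"dp":[0,-62,0],"twist":[0,0,0]},{"dp":[0,-62,0],"twist":[0,0,0]},{"dp":[0,-62,0],"twist":[0,0,0]},{"dp":[0,-62,0],"twist":[0,0,0]}]'
python3 -m jog '[{"dp":[0,-62,30],"twist":[0,0,0]},{"dp":[0,-62,30],"twist":[0,0,0]},{"dp":[0,-2,30],"twist":[0,0,0]},{"dp":[0,0,0],"twist":[0,0,0]},{"dp":[0,0,0],"twist":[0,0,0]}]'
python3 - <<'E'
from h import *
cal=ctrl.calibration("wrist"); im,D=ctrl.capture("wrist"); cv2.imwrite("pics/w1.png",im[:,:,::-1])
print(ctrl.get_obs()["tool_pos"])
for n,z in (("lid_knob",.025),("lid",.01)):
  for f in (ctrl.search_frame,ctrl.tip_of):
    for r in f(n,"wrist")[:2]: print(n,r["xy"],r["p"],dep(D,r["xy"]),pt("wrist",r["xy"],z=z,cal=cal))
E
```

```text
time: 3.78
tool_pos: [0.448, 0.0022, 0.2318]
ee_rot: [-0.0, 1.0, 0.0, 0.001]
ft_force: [1.1, 0.0, 0.8]
opening: 0.0853
grasp_force: 0.0
time: 4.4
tool_pos: [0.4483, 0.114, 0.1476]
ee_rot: [0.0, 1.0, -0.001, 0.0]
ft_force: [-0.8, 0.4, -0.2]
opening: 0.0856
grasp_force: 0.0
[0.4486513  0.11389551 0.14786547]
lid_knob [299.6, 223.8] 0.77 0.26653602719306946 [0.45482533 0.12884387 0.025     ]
lid_knob [301.1, 230.4] 0.58 0.26743438839912415 [0.44968639 0.12781345 0.025     ]
lid [298.9, 222.3] 0.73 0.2702174186706543 [0.45179001 0.13027966 0.01      ]
lid [164.6, 105.8] 0.47 0.2543967366218567 [0.54827744 0.23542712 0.01      ]
lid [300.1, 219.3] 0.94 0.2787020206451416 [0.45422912 0.12929252 0.01      ]
```

View pics/w1.png

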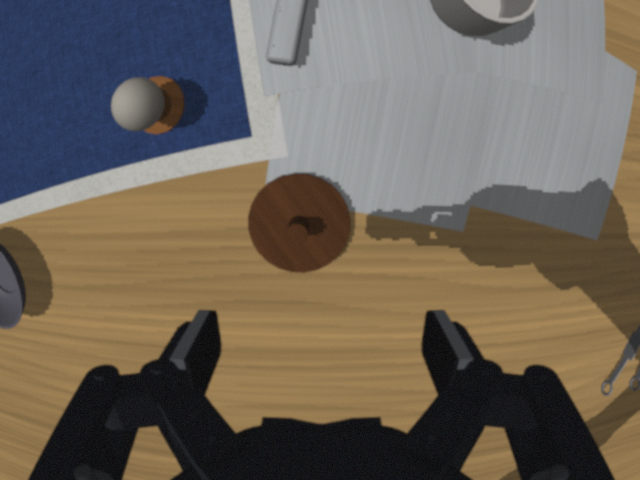

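The wrist view shows the lid at about (299,222), the ball at (138,104) and the pot at upper right. The knob works out at (0.450, 0.129).

```bash
python3 -m jog '[{"dp":[1.5,-15,20],"twist":[0,0,0]},{"dp":[0,0,40],"twist":[0,0,0]},{"dp":[0,0,40],"twist":[0,0,0]},{"dp":[0,0,33],"twist":[0,0,0]},{"dp":[0,0,0],"twist":[0,0,0]}]'
python3 -m jog '[{"dp":[0,0,0],"twist":[0,0,0]},{"dp":[0,0,0],"twist":[0,0,0]},{"dp":[0,0,0],"twist":[0,0,0]},{"dp":[0,0,0],"twist":[0,0,0]},{"dp":[0,0,0],"twist":[0,0,0]}]' 0 30
python3 -m jog '[{"dp":[0,0,0],"twist":[0,0,0]},{"dp":[0,0,0],"twist":[0,0,0]},{"dp":[0,0,-30],"twist":[0,0,0]},{"dp":[0,0,-50],"twist":[0,0,0]},{"dp":[0,0,-40],"twist":[0,0,0]}]' - 40
```

```text
time: 5.28
tool_pos: [0.4483, 0.1292, 0.0125]
ee_rot: [0.001, 1.0, -0.0, -0.002]
ft_force: [-0.0, -0.7, -0.7]
opening: 0.0856
grasp_force: 0.0
time: 5.9
tool_pos: [0.4497, 0.13, 0.0147]
ee_rot: [-0.0, 1.0, 0.0, 0.001]
ft_force: [-0.5, -0.4, 6.7]
opening: 0.0139
grasp_force: 29.1
time: 6.52
tool_pos: [0.4491, 0.1297, 0.1355]
ee_rot: [-0.0, 1.0, 0.0, 0.0]
ft_force: [1.2, 0.2, 0.3]
opening: 0.0136
grasp_force: 39.1
```

```bash
python3 -m jog '[{"dp":[34,45,0],"twist":[0,0,0]},{"dp":[34,45,0],"twist":[0,0,0]},{"dp":[33,45,-10],"twist":[0,0,0]},{"dp":[0,0,0],"twist":[0,0,0]},{"dp":[0,0,0],"twist":[0,0,0]}]'
cat >> h.py <<'E'
def wcloud(name=None):
    c=ctrl.calibration("wrist"); im,D=ctrl.capture("wrist")
    if name: cv2.imwrite(f"pics/{name}.png",im[:,:,::-1])
    v,u=np.mgrid[0:480,0:640]; a=(u-c["cx"])/c["fx"]; b=(v-c["cy"])/c["fy"]; r=np.hypot(a,b)+1e-9; s=np.tan(r)/r
    P=(np.stack([a*s*D,b*s*D,D],-1)-np.array(c["t"]))@np.array(c["R"]); P[D<=0]=np.nan
    return im,P,c
def box(P,x0,x1,y0,y1,z0,z1):
    lo=np.array([x0,y0,z0]);hi=np.array([x1,y1,z1]); return P[((P>lo)&(P<hi)).all(-1)]
def circ(q):
    A=np.c_[2*q[:,:2],np.ones(len(q))]; s=np.linalg.lstsq(A,(q[:,:2]**2).sum(1),rcond=None)[0]
    return s[:2],np.sqrt(s[2]+s[0]**2+s[1]**2)
E
python3 - <<'E'
from h import *
im,P,c=wcloud("w2"); print(ctrl.get_obs()["tool_pos"])
q=box(P,.58,.7,-.06,.05,.055,.066); print(len(q),q.mean(0) if len(q) else 0,circ(q) if len(q)>5 else 0)
print((q.min(0)+q.max(0))/2,np.ptp(q,axis=0))
for f in (ctrl.search_frame,ctrl.tip_of):
  for r in f("pot_rim","wrist")[:2]: print(r["xy"],r["p"],pt("wrist",r["xy"],z=.06,cal=c))
E
```

```text
time: 7.15
tool_pos: [0.5494, -0.005, 0.1436]
ee_rot: [-0.0, 1.0, -0.0, -0.001]
ft_force: [-1.0, 0.1, -0.3]
opening: 0.0134
grasp_force: 39.2
[ 0.5488842  -0.00412775  0.14345646]
2463 [ 0.63960338 -0.00424357  0.06011122] (array([ 0.63928431, -0.00429441]), np.float64(0.03248530103250987))
[ 0.63928556 -0.00418954  0.05911626] [0.06930669 0.06900321 0.00822446]
[320.1, 106.5] 0.8 [ 0.63997769 -0.0055791   0.06      ]
[609.9, 283.0] 0.17 [ 0.51701767 -0.25489457  0.06      ]
[318.7, 105.4] 0.82 [ 0.64065096 -0.00474346  0.06      ]
```

View pics/w2.png

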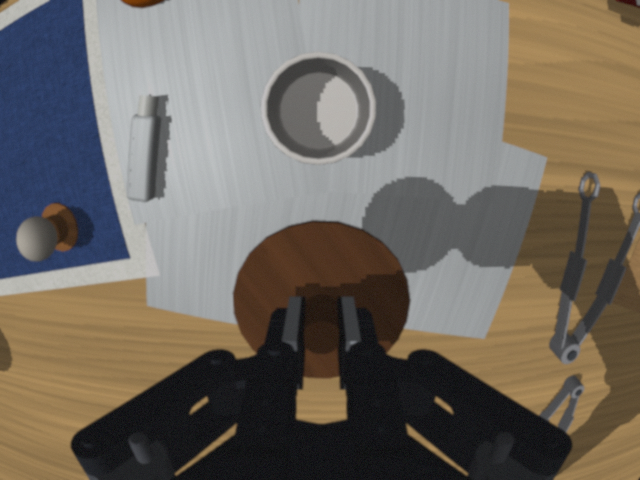

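Pot rim is at (319,107) and measures (0.639, -0.004). The lid hangs level in the fingers. The tongs are at right, with loops at (589,186) and hub at (568,352). Next I measure the lid's centre in the hand.

Run:
```python
from h import *
im,P,c=wcloud(); o=ctrl.get_obs(); tp=np.array(o["tool_pos"]); print(tp,o["ee_rot"])
m=(np.abs(P[...,2]-(tp[2]-.004))<.008)&(np.hypot(P[...,0]-tp[0],P[...,1]-tp[1])<.06)
m=m.astype(np.uint8); 
q=P[m>0]; print(len(q),q.min(0),q.max(0))
A=np.c_[q[:,:2],np.ones(len(q))]; print("tilt",np.linalg.lstsq(A,q[:,2],rcond=None)[0])
# front boundary: farthest points per azimuth in front half
a=np.arctan2(q[:,1]-tp[1],q[:,0]-tp[0]); r=np.hypot(q[:,1]-tp[1],q[:,0]-tp[0]); e=[]
for k in np.arange(-1.5,1.5,.1):
    s=np.where((a>=k)&(a<k+.1))[0]
    if len(s)>5: e.append(q[s[np.argmax(r[s])]])
e=np.array(e); print(len(e),circ(e))
```

```text
[ 0.54914143 -0.00355376  0.1435503 ] [-2.57865066e-04  9.99998442e-01  1.57993487e-03 -7.43452817e-04]
15100 [ 0.50794496 -0.04528037  0.13519195] [0.59003622 0.03625609 0.14751297]
tilt [-0.00682752  0.00060171  0.1432312 ]
30 (array([ 0.54973691, -0.00453159]), np.float64(0.04048575027107245))
```

```bash
python3 -m jog '[{"dp":[45,0,0],"twist":[0,0,0]},{"dp":[44.5,0,0],"twist":[0,0,0]},{"dp":[0,0,0],"twist":[0,0,0]},{"dp":[0,0,40],"twist":[0,0,0]},{"dp":[0,0,20],"twist":[0,0,0]}]'
python3 -m jog '[{"dp":[0,0,6],"twist":[0,0,0]},{"dp":[0,0,5],"twist":[0,0,0]},{"dp":[0,0,4],"twist":[0,0,0]},{"dp":[0,0,0],"twist":[0,0,0]},{"dp":[0,0,0],"twist":[0,0,0]}]'
```

```text
time: 7.98
tool_pos: [0.6371, -0.0042, 0.0819]
ee_rot: [-0.0, 1.0, 0.001, -0.002]
ft_force: [-0.7, -0.2, -0.8]
opening: 0.0137
grasp_force: 39.2
time: 8.6
tool_pos: [0.6402, -0.0052, 0.0694]
ee_rot: [-0.0, 1.0, 0.0, 0.0]
ft_force: [0.8, -0.0, -0.6]
opening: 0.0134
grasp_force: 39.2
```

```bash
python3 -m jog '[{"dp":[-0.5,-0.5,1],"twist":[0,0,0]},{"dp":[0,0,1],"twist":[0,0,0]},{"dp":[0,0,0],"twist":[0,0,0]},{"dp":[0,0,0],"twist":[0,0,0]}]'
python3 -m jog '[{"dp":[0,0,0],"twist":[0,0,0]},{"dp":[0,0,0],"twist":[0,0,0]},{"dp":[0,0,0],"twist":[0,0,0]},{"dp":[0,0,0],"twist":[0,0,0]},{"dp":[0,0,0],"twist":[0,0,0]}]' 0.5 30
```

```text
time: 9.1
tool_pos: [0.6401, -0.005, 0.0688]
ee_rot: [0.0, 1.0, 0.0, 0.001]
ft_force: [-2.4, -0.4, 9.1]
opening: 0.0137
grasp_force: 40.3
time: 9.72
tool_pos: [0.6393, -0.0046, 0.0667]
ee_rot: [-0.0, 1.0, 0.0, -0.0]
ft_force: [0.1, 0.6, -0.0]
opening: 0.0429
grasp_force: 0.0
```

```bash
python3 -m jog '[{"dp":[0,0,-30],"twist":[0,0,0]},{"dp":[0,0,-50],"twist":[0,0,0]},{"dp":[-40,10,-40],"twist":[0,0,0]},{"dp":[-40,40,0],"twist":[0,0,0]},{"dp":[0,0,0],"twist":[0,0,0]}]' 1
python3 - <<'E'
from h import *
im,P,c=wcloud("w3")
q=box(P,.58,.7,-.06,.05,.061,.068); print(len(q),q.mean(0),(q.min(0)+q.max(0))/2,np.ptp(q,axis=0))
A=np.c_[q[:,:2],np.ones(len(q))]; print("tilt",np.linalg.lstsq(A,q[:,2],rcond=None)[0])
E
python3 -m jog '[{"dp":[-23,50,5],"twist":[0,0,0]},{"dp":[-23,50,5],"twist":[0,0,0]},{"dp":[-23,50,5],"twist":[0,0,0]},{"dp":[-10,50,5],"twist":[0,0,0]},{"dp":[0,21,5],"twist":[0,0,0]}]'
python3 -m jog '[{"dp":[0,0,0],"twist":[0,0,4.2]},{"dp":[0,0,0],"twist":[0,0,4.3]},{"dp":[0,0,0],"twist":[0,0,0]}]'
python3 - <<'E'
from h import *
im,P,c=wcloud("w4"); o=ctrl.get_obs(); tp=np.array(o["tool_pos"]); print(tp,o["ee_rot"])
np.save("P4.npy",P)
q=box(P,.38,.63,-.37,-.21,.012,.04); print(len(q),q.min(0),q.max(0))
E
```

```text
time: 10.35
tool_pos: [0.5551, -0.059, 0.1872]
ee_rot: [0.001, 1.0, -0.003, -0.002]
ft_force: [0.1, 0.7, 0.2]
opening: 0.0854
grasp_force: 0.0
9110 [ 0.64046027 -0.00732616  0.06471241] [ 0.64043551 -0.00616288  0.06463815] [0.08128193 0.08150218 0.00633027]
tilt [6.06388480e-05 3.21677387e-04 6.46759284e-02]
time: 11.02
tool_pos: [0.4803, -0.2788, 0.1615]
ee_rot: [0.001, 1.0, -0.002, 0.0]
ft_force: [0.8, -0.1, 0.0]
opening: 0.0853
grasp_force: 0.0
time: 11.4
tool_pos: [0.4821, -0.2743, 0.1615]
ee_rot: [-0.0, 0.997, -0.072, 0.0]
ft_force: [0.4, 0.3, -0.5]
opening: 0.085
grasp_force: 0.0
[ 0.48181146 -0.2744116   0.161564  ] [-3.18212000e-04  9.97401424e-01 -7.20434851e-02  1.86437786e-04]
3319 [ 0.40969915 -0.33344582  0.01200106] [ 0.60422196 -0.2421203   0.03420259]
```

View pics/w4.png

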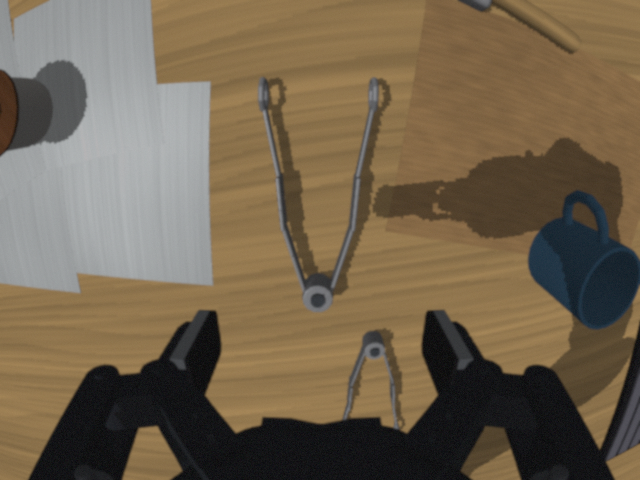

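The wrist picture shows the tongs' hub at (317,298), loops at (264,93) and (374,93), and paddles around (281,200) and (356,205). They are almost aligned with the tool. The smaller pair is below, with its hub at (374,346). The lid measures seated and level at (0.640, -0.006).

Run:
```python
from h import *
P=np.load("P4.npy"); o=ctrl.get_obs(); tp=np.array(o["tool_pos"]); c=ctrl.calibration("wrist")
q=box(P,.36,.63,-.37,-.2,.018,.04)
yaw=np.radians(-8.3); u=np.array([np.cos(yaw),np.sin(yaw)]); w=np.array([-u[1],u[0]])
hub=pt("wrist",(317,298),z=.029,cal=c); lm=(pt("wrist",(264,93),z=.0145,cal=c)+pt("wrist",(374,93),z=.0145,cal=c))/2
d=lm-hub; print("hub",hub,"mid",lm,np.hypot(*d[:2]),np.degrees(np.arctan2(d[1],d[0])))
s=(q[:,:2]-hub[:2])@u; y=(q[:,:2]-hub[:2])@w
for a in range(-10,190,10):
    k=(s>a/1e3)&(s<=(a+10)/1e3); k&=True
    if k.sum(): print(a,k.sum(),np.round([y[k].min()*1e3,y[k].max()*1e3,q[k,2].max()*1e3],1))
```

```text
hub [ 0.42243942 -0.26334497  0.029     ] mid [ 0.58560179 -0.28884351  0.0145    ] 0.16514276813326956 -8.882175876787763
-10 253 [-11.5  12.   34.2]
0 410 [-14.1  13.6  34.2]
10 233 [-17.2  16.8  30.7]
20 111 [-20.3  19.7  25.6]
30 109 [-23.4  22.8  25.7]
40 120 [-26.3  25.8  25.3]
50 110 [-28.9  28.1  29.2]
60 118 [-29.5  29.4  30. ]
70 121 [-30.1  30.   29.9]
80 131 [-32.1  30.5  30. ]
90 132 [-32.6  31.2  29.4]
100 110 [-34.   33.1  28.9]
110 99 [-36.   35.3  22.8]
120 110 [-38.2  37.2  22.3]
130 109 [-40.3  38.9  22.3]
140 105 [-42.4  41.   22.1]
150 181 [-45.6  43.9  29.1]
160 177 [-45.5  43.7  30.1]
170 112 [-45.7  44.2  28.1]
```

```bash
python3 -m jog '[{"dp":[19.7,-1.5,30],"twist":[0,0,0.4]},{"dp":[0,0,50],"twist":[0,0,0]},{"dp":[0,0,40],"twist":[0,0,0]},{"dp":[0,0,25],"twist":[0,0,0]},{"dp":[0,0,14],"twist":[0,0,0]}]' 1 20
python3 -m jog '[{"dp":[0,0,0],"twist":[0,0,0]},{"dp":[0,0,0],"twist":[0,0,0]},{"dp":[0,0,0],"twist":[0,0,0]},{"dp":[0,0,0],"twist":[0,0,0]},{"dp":[0,0,0],"twist":[0,0,0]}]' 0.6 20
```

```text
time: 12.08
tool_pos: [0.5003, -0.2761, 0.0013]
ee_rot: [-0.001, 0.997, -0.076, -0.001]
ft_force: [0.0, 0.9, 0.2]
opening: 0.0855
grasp_force: 0.0
time: 12.7
tool_pos: [0.5022, -0.2777, 0.0049]
ee_rot: [0.001, 0.997, -0.077, 0.002]
ft_force: [0.4, 0.5, 7.6]
opening: 0.0513
grasp_force: 7.3
```

```bash
python3 -m jog '[{"dp":[0,0,-5],"twist":[0,0,0]},{"dp":[0,0,-15],"twist":[0,0,0]},{"dp":[0,0,-30],"twist":[0,0,0]},{"dp":[0,0,-30],"twist":[0,0,0]},{"dp":[0,0,0],"twist":[0,0,0]}]'
python3 - <<'E'
from h import *
im,P,c=wcloud("w5"); o=ctrl.get_obs(); tp=np.array(o["tool_pos"]); print(tp,o["grasp_force"],o["ft_force"])
d=P-tp; yaw=np.radians(-8.8); u=np.array([np.cos(yaw),np.sin(yaw)]); w=np.array([-u[1],u[0]])
x=d[...,:2]@u; y=d[...,:2]@w; z=d[...,2]
m=(x>.03)&(x<.14)&(abs(y)<.08)&(z>-.03)&(z<.06)
for a in range(30,130,10):
    k=m&(x>a/1e3)&(x<=a/1e3+.01)
    for s in (1,-1):
        kk=k&(s*y>0)
        if kk.sum(): print(a,s,kk.sum(),np.round(np.r_[y[kk].min(),y[kk].max(),z[kk].min(),z[kk].max(),x[kk].max()]*1e3,1))
E
```

```text
time: 13.32
tool_pos: [0.5016, -0.2781, 0.0857]
ee_rot: [0.001, 0.997, -0.077, 0.002]
ft_force: [0.4, -0.2, -1.3]
opening: 0.0514
grasp_force: 6.2
[ 0.50059745 -0.27752508  0.08430552] 6.246114000678062 [-0.25789926 -0.21578956 -0.89184431]
30 1 345 [21.9 25.9  6.  18.9 40. ]
30 -1 351 [-30.6 -25.7   5.7  18.7  40. ]
40 1 340 [23.2 27.1  5.9 18.9 50. ]
40 -1 359 [-32.1 -27.5   6.5  18.8  50. ]
50 1 359 [24.1 28.4  6.1 19.3 60. ]
50 -1 377 [-33.7 -29.    6.   19.   60. ]
60 1 396 [25.1 29.4  6.1 19.  70. ]
60 -1 410 [-35.2 -30.9   5.9  19.6  70. ]
70 1 502 [26.3 32.   3.2 24.5 80. ]
70 -1 574 [-37.9 -32.2   1.2  25.8  80. ]
80 1 756 [26.  31.7  0.5 27.6 89.9]
80 -1 775 [-38.  -32.3  -0.6  27.3  90. ]
90 1 655 [ 25.   30.9  -0.8  26.4 100. ]
90 -1 569 [-37.6 -32.    0.   26.4  99.1]
100 1 10 [ 26.   28.5  10.2  18.5 100.5]
```

View pics/w5.png

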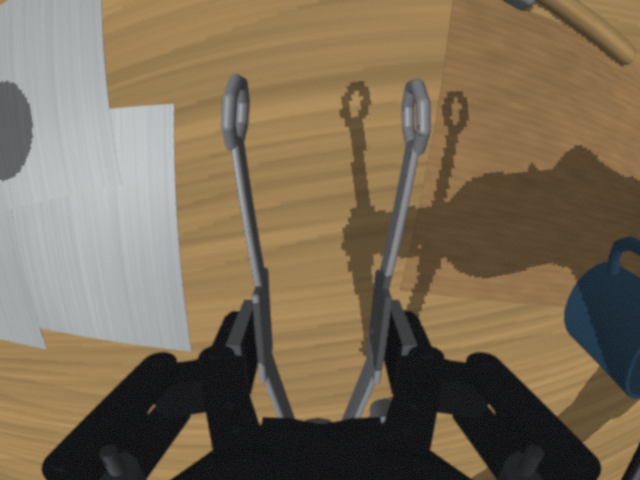

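The picture shows the tongs held level, with loops at (236,112) and (416,112). In the tool frame their midpoint is x +86, y +3, 13 mm above the TCP. Now I carry them high towards the ball.

```bash
python3 -m jog '[{"dp":[0,-15,-20],"twist":[0,0,0]},{"dp":[-10,-40,-25],"twist":[0,0,0]},{"dp":[-15,-55,0],"twist":[0,0,0]},{"dp":[-15,-55,0],"twist":[0,0,0]},{"dp":[-15,-55,0],"twist":[0,0,0]}]'
python3 -m jog '[{"dp":[-15,-55,0],"twist":[0,0,0]},{"dp":[-15,-55,0],"twist":[0,0,0]},{"dp":[-15,-55,0],"twist":[0,0,0]},{"dp":[-15,-55,0],"twist":[0,0,0]},{"dp":[-10,-50,0],"twist":[0,0,0]}]'
python3 -m jog '[{"dp":[-7,-30,0],"twist":[0,0,0]},{"dp":[0,0,0],"twist":[0,0,0]},{"dp":[0,0,0],"twist":[0,0,0]},{"dp":[0,0,0],"twist":[0,0,0]}]'
cat > look.py <<'E'
from h import *
import sys
im,P,c=wcloud(sys.argv[1]); o=ctrl.get_obs(); tp=np.array(o["tool_pos"]); print(o["time"],tp,o["ee_rot"],o["grasp_force"])
q=box(P,.5,.6,.18,.31,.040,.066)
s=np.linalg.lstsq(np.c_[2*q,np.ones(len(q))],(q**2).sum(1),rcond=None)[0]; print("ball fit",len(q),s[:3],np.sqrt(s[3]+s[:3]@s[:3]))
E_=o["ee_rot"]; yaw=2*np.arctan2(E_[2],E_[1]); u=np.array([np.cos(yaw),np.sin(yaw)]); w=np.array([-u[1],u[0]])
d=P-tp; x=d[...,:2]@u; y=d[...,:2]@w; z=d[...,2]
m=(x>.08)&(x<.09)&(z>-.006)&(z<.035)
for sg in (1,-1):
    k=m&(sg*y>.01)&(sg*y<.06); print("loop",sg,k.sum(),np.round(np.r_[y[k].min(),y[k].max(),z[k].min(),z[k].max()]*1e3,1))
b=s[:2]-tp[:2]; print("ball in tool x,y(tool y)",b@u*1e3,-(b@w)*1e3,"yaw",np.degrees(yaw))
E
python3 look.py w6
```

```text
time: 14.0
tool_pos: [0.4789, -0.0483, 0.1282]
ee_rot: [-0.0, 0.997, -0.077, -0.0]
ft_force: [1.0, 0.1, -1.3]
opening: 0.0511
grasp_force: 6.2
time: 14.62
tool_pos: [0.4502, 0.2293, 0.128]
ee_rot: [0.0, 0.997, -0.076, -0.001]
ft_force: [0.1, 0.2, -1.9]
opening: 0.0513
grasp_force: 6.2
time: 15.12
tool_pos: [0.4497, 0.2553, 0.1278]
ee_rot: [0.001, 0.997, -0.078, -0.0]
ft_force: [0.1, -0.3, -0.9]
opening: 0.0511
grasp_force: 6.2
15.175 [0.44983728 0.25538406 0.12782407] [ 5.01447424e-04  9.96910866e-01 -7.85390969e-02 -2.88245194e-04] 6.17617093026638
ball fit 3195 [0.55039013 0.24517254 0.03886727] 0.0195631752229194
loop 1 780 [26.4 32.1 -1.4 25.8]
loop -1 789 [-37.1 -31.7  -2.2  25.5]
ball in tool x,y(tool y) 100.91140849275864 -5.660336573277226 yaw -9.009197351040147
```

View pics/w6.png

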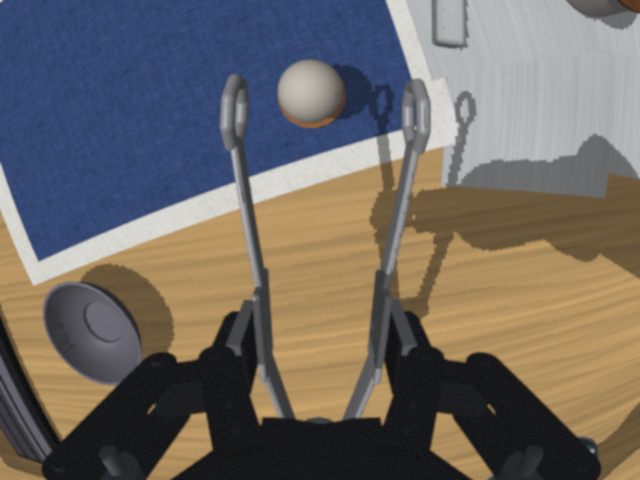

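The ball at (312,94) sits between the loops but ahead and left of their midpoint. The correction is +15 in x and -8.4 in y, and then down.

```bash
python3 -m jog '[{"dp":[15,-8.4,0],"twist":[0,0,0]},{"dp":[0,0,15],"twist":[0,0,0]},{"dp":[0,0,15],"twist":[0,0,0]},{"dp":[0,0,0],"twist":[0,0,0]},{"dp":[0,0,0],"twist":[0,0,0]}]'
python3 look.py w7
```

```text
time: 15.8
tool_pos: [0.4656, 0.2627, 0.0974]
ee_rot: [0.0, 0.997, -0.077, -0.0]
ft_force: [-0.4, -0.0, -1.3]
opening: 0.0516
grasp_force: 6.2
15.85 [0.46591305 0.26294129 0.09776595] [ 9.83799883e-05  9.97002742e-01 -7.73660483e-02 -1.30762627e-04] 6.179821640253067
ball fit 4212 [0.5504067  0.24522499 0.03891144] 0.019520247341340252
loop 1 788 [26.3 32.1 -2.4 25.1]
loop -1 784 [-37.3 -31.9  -2.5  25.1]
ball in tool x,y(tool y) 86.21524629002968 4.469519646619499 yaw -8.874364189427125
```

```bash
python3 -m jog '[{"dp":[0,1.5,15],"twist":[0,0,0]},{"dp":[0,0,20],"twist":[0,0,0]},{"dp":[0,0,20],"twist":[0,0,0]},{"dp":[0,0,14],"twist":[0,0,0]},{"dp":[0,0,0],"twist":[0,0,0]}]'
python3 -m jog '[{"dp":[0,0,0],"twist":[0,0,0]},{"dp":[0,0,0],"twist":[0,0,0]},{"dp":[0,0,0],"twist":[0,0,0]}]'
python3 look.py w8
```

```text
time: 16.48
tool_pos: [0.4651, 0.261, 0.0277]
ee_rot: [0.001, 0.997, -0.077, -0.001]
ft_force: [-0.4, 0.3, -0.6]
opening: 0.0512
grasp_force: 6.2
time: 16.85
tool_pos: [0.4662, 0.2617, 0.0294]
ee_rot: [-0.0, 0.997, -0.077, 0.0]
ft_force: [-0.2, -0.4, -1.5]
opening: 0.0518
grasp_force: 6.2
16.9 [0.4661153  0.26169244 0.0293352 ] [-2.81800196e-04  9.96999304e-01 -7.74091017e-02  3.73331124e-04] 6.176356673240662
ball fit 14189 [0.53726191 0.2490129  0.01945155] 0.040843261265042514
loop 1 1206 [10.  32.6 -1.6 26.5]
loop -1 1769 [-37.2 -10.   -2.8  28.9]
ball in tool x,y(tool y) 72.25109758578813 1.5458418023809728 yaw -8.879313442940264
```

View pics/w8.png

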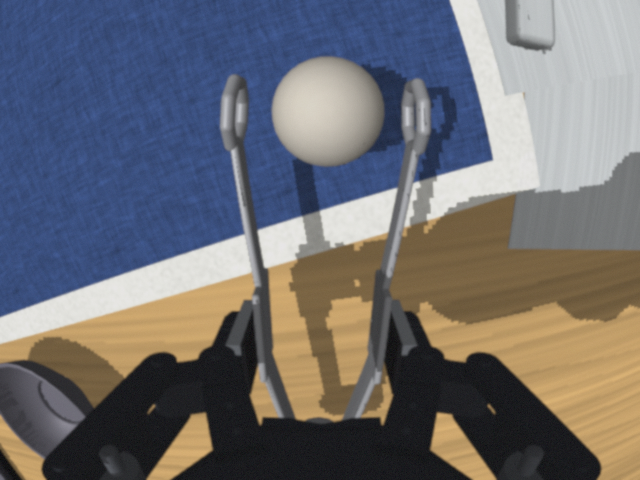

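The ball at (328,111) is centred between the loops at (236,112) and (416,112). I close on it now.

```bash
python3 -m jog '[{"dp":[0,0,0],"twist":[0,0,0]},{"dp":[0,0,0],"twist":[0,0,0]}]' 0.5 20
python3 -m jog '[{"dp":[0,0,0],"twist":[0,0,0]},{"dp":[0,0,0],"twist":[0,0,0]},{"dp":[0,0,0],"twist":[0,0,0]},{"dp":[0,0,0],"twist":[0,0,0]},{"dp":[0,0,0],"twist":[0,0,0]}]' 0.35 20
```

```text
time: 17.15
tool_pos: [0.4658, 0.2615, 0.0289]
ee_rot: [-0.0, 0.997, -0.077, 0.0]
ft_force: [0.4, -0.1, -1.2]
opening: 0.0429
grasp_force: 8.4
time: 17.77
tool_pos: [0.4659, 0.2615, 0.0289]
ee_rot: [-0.0, 0.997, -0.077, 0.0]
ft_force: [-0.1, -0.8, -0.7]
opening: 0.0398
grasp_force: 20.2
```

Stopped at 39.8 mm with 20 N, so it is on the ball. I lift gently and check.

```bash
python3 -m jog '[{"dp":[0,0,-8],"twist":[0,0,0]},{"dp":[0,0,-15],"twist":[0,0,0]},{"dp":[0,0,-20],"twist":[0,0,0]},{"dp":[0,0,0],"twist":[0,0,0]},{"dp":[0,0,0],"twist":[0,0,0]}]'
cat > look2.py <<'E'
from h import *
import sys
im,P,c=wcloud(sys.argv[1]); o=ctrl.get_obs(); tp=np.array(o["tool_pos"]); print(o["time"],tp,o["opening"],o["grasp_force"])
E_=o["ee_rot"]; yaw=2*np.arctan2(E_[2],E_[1]); u=np.array([np.cos(yaw),np.sin(yaw)]); w=np.array([-u[1],u[0]])
d=P-tp; x=d[...,:2]@u; y=d[...,:2]@w; z=d[...,2]
k=(x>.06)&(x<.115)&(abs(y+.003)<.016)&(z>.008)&(z<.045); q=P[k]
s=np.linalg.lstsq(np.c_[2*q,np.ones(len(q))],(q**2).sum(1),rcond=None)[0]; b=s[:3]-tp
print("ball",s[:3],np.sqrt(s[3]+s[:3]@s[:3]),"in tool",b[:2]@u*1e3,-(b[:2]@w)*1e3,b[2]*1e3)
m=(x>.06)&(x<.115)&(abs(y)>.019)&(abs(y)<.04)&(z>-.012)&(z<.035)
for sg in (1,-1):
    k=m&(sg*y>0); print("loop",sg,np.round(np.r_[x[k].max(),y[k].min(),y[k].max(),z[k].min(),z[k].max()]*1e3,1))
t=np.array([.6404,-.0062])-s[:2]; print("to lid in tool",t@u*1e3,-(t@w)*1e3)
E
python3 look2.py w9
```

```text
time: 18.4
tool_pos: [0.4657, 0.2615, 0.072]
ee_rot: [-0.0, 0.997, -0.077, 0.0]
ft_force: [-0.9, -0.3, -1.4]
opening: 0.0386
grasp_force: 23.4
18.45 [0.46548585 0.26138868 0.07166605] 0.03834562622775007 23.38126919898059
ball [0.54716549 0.24560651 0.08031561] 0.019639969585600294 in tool 83.13638960254781 2.9968658832007358 8.64955906198324
loop 1 [82.1 19.  20.6 12.4 20.6]
loop -1 [ 98.7 -25.9 -19.    2.6  23.6]
to lid in tool 130.95231837340376 234.41561633798023
```

View pics/w9.png

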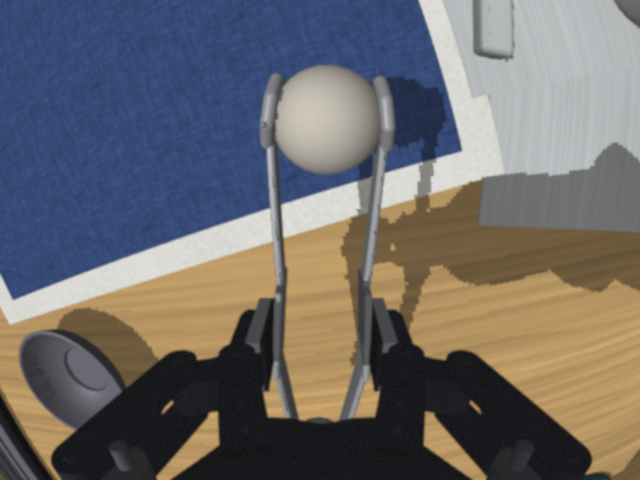

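The ball is lifted at (328,119), between loops at (271,112) and (384,113). Next I raise it and carry it over the lid.

```bash
python3 -m jog '[{"dp":[0,0,-20],"twist":[0,0,0]},{"dp":[0,0,-25],"twist":[0,0,0]},{"dp":[8,14,-10],"twist":[0,0,0]},{"dp":[16,28,0],"twist":[0,0,0]},{"dp":[20,36,0],"twist":[0,0,0]}]'
python3 -m jog '[{"dp":[22,40,0],"twist":[0,0,0]},{"dp":[22,40,0],"twist":[0,0,0]},{"dp":[20,36,0],"twist":[0,0,0]},{"dp":[15,26,0],"twist":[0,0,0]},{"dp":[8,14,0],"twist":[0,0,0]}]'
python3 -m jog '[{"dp":[0,0,0],"twist":[0,0,0]},{"dp":[0,0,0],"twist":[0,0,0]},{"dp":[0,0,0],"twist":[0,0,0]},{"dp":[0,0,0],"twist":[0,0,0]}]'
python3 look2.py w10
python3 - <<'E'
from h import *
im,D=ctrl.capture("scene"); a=im[150:330,210:450,::-1]; cv2.imwrite("pics/s10.png",cv2.resize(a,None,fx=3,fy=3,interpolation=cv2.INTER_CUBIC))
E
```

```text
time: 19.08
tool_pos: [0.4972, 0.1763, 0.1263]
ee_rot: [0.0, 0.997, -0.077, -0.0]
ft_force: [0.0, -0.2, -0.9]
opening: 0.0388
grasp_force: 23.4
time: 19.7
tool_pos: [0.5588, 0.0066, 0.126]
ee_rot: [0.001, 0.997, -0.079, -0.001]
ft_force: [0.6, 0.6, -1.3]
opening: 0.0383
grasp_force: 23.4
time: 20.2
tool_pos: [0.5589, 0.0114, 0.1269]
ee_rot: [-0.0, 0.997, -0.076, -0.0]
ft_force: [0.9, 0.5, -1.0]
opening: 0.0389
grasp_force: 23.4
20.25 [0.55897403 0.01106543 0.12687623] 0.03863469739870189 23.37194529322005
ball [ 0.64039412 -0.0044179   0.13507775] 0.019657774751905874 in tool 82.829593149551 2.8677241549236987 8.201522386216908
loop 1 [82.4 19.  20.5 13.3 21.4]
loop -1 [ 98.6 -25.8 -19.    2.1  23. ]
to lid in tool 0.27795947629394935 1.7603031031263163
```

View pics/s10.png

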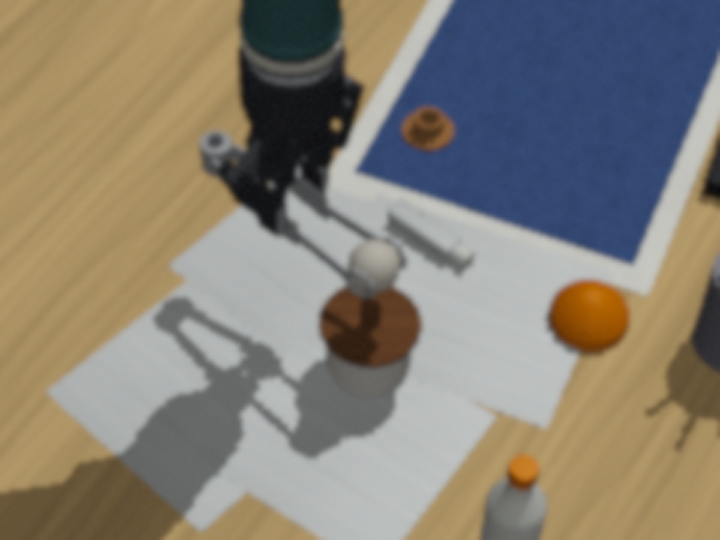

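The ball at (375,265) is held above the seated lid at (370,325), within 2 mm of its centre in plan and at 0.135 m height. I hand it in.

```bash
python3 -c "
from workcell import ctrl
print(ctrl.finish_job())"
```

```text
the job is handed in; nothing more can be done
None
```

The job is handed in: the lid sits level on the pot, and the raised tongs hold the ball about 135 mm above the table, within 2 mm of the lid's centre in plan; no verdict came back.

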